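Square the salt box into the tray corner and press its lids home

ROBOT

A 6-joint arm with a two-finger parallel gripper is mounted at the origin on the work surface. World frame = base frame: x ahead of the robot, y to its left, z up, the work surface at z = 0. Lengths are in m, angles in rad, forces in N, time in s.
With the tool pointing down it reaches from about 0.35 to 0.975 m from the base axis. Payload 7.1 kg.
Tool frame: the origin (TCP) lies on the centre line of the jaws, within the pads' length; the fingertips stand 25 mm ahead of it and the grasp point (between the pads) lies 6 mm ahead of it; z points along the fingers, y is the direction in which the jaws open and shut (so a half turn about z gives the same grasp; the last joint's range is limited). The gripper opens to 88 mm and grips with 3 to 60 N. Pads are 20 mm wide; open, the fingers measure 115 mm over their backs; the gripper's body (75 mm by 178 mm) begins 61 mm behind the grasp point.
Start: joints at [-1.284, 0.423, 1.63, -0, 1.089, -0.019], TCP at [0.188, -0.596, 0.248] pointing down, gripper open.
Joint ranges: [-3, 3], [-0.9, 2.11], [0.09, 2.58], [-1.31, 4.45], [0.11, 2.69], [-2.54, 2.54]. Speed limits (rad/s): [2.39, 2.39, 3.01, 3.14, 3.14, 3.14].

INTERFACE

Orientations are given as a rotation vector (axis times angle).
In Python, from workcell import get_state, camera, manip gives the robot as it stands.
- The arm moves only by the tool play_rows, never from a script. Its argument "series" is a list of rows, each a list of 7 numbers: the gripper's target within -1 to 1 (fully open at 1, half-way at 0, shut at -1), then the shift along the tool's x, y, z in m, then the turn, a rotation vector about the tool's x, y, z in rad. A call has 1 to 10 rows; each row is the pose to reach, as a shift and turn from the pose commanded when the call began, along the tool's axes at that moment; what a row does not reach only later rows make up. A row lasts 1/10 s, in which the tool goes at most 50 mm and 8.59 degrees, less where a joint would pass 70% of its speed; a pose out of reach is approached as far as the arm can. A call with a gripper value outside its range is refused whole. The fingers move at their own pace and stop on an object; the grip force is fixed at half the most. Time passes only in rows, so rows that repeat a pose let the fingers close. It gives the time, the measured TCP pose, the force and the opening at its end, in the units of the state.
- get_state(): the state, without advancing time (a new reading comes with each control period).
- camera(name): name is "scene" or "top"; returns a dict with "frame" (400x640x3 uint8, red, green, blue), "fx", "fy", "cx", "cy" (pixels), "extrinsics" (4x4, takes a point from world to camera coordinates). Camera axes: x right, y down, z forward; pixel columns grow to the right and rows downward; lengths in m; the calibration is good to about 2 mm. A picture is of the moment at which its call begins. There is no depth.
- manip.finish_job(): hands the job in, once; it reports no verdict.
The state is a dict: "time": time; "joints": joint angles; "joint_vel": joint speeds; "joint_torque": joint torques, N m; "tcp_pos": TCP position; "orientation": TCP orientation; "force": force on the tool from outside, world axes, zero at the start; "wrist_torque": the same for the moment, N m; "grip_width": finger opening in m.
Only numpy, scipy, OpenCV 4.12 (cv2) and the standard library are available. Lean on these libraries where they do the work, as an engineer would, in place of code of your own. Each camera call takes 0.05 s, during which the arm holds its last target.

TASK

Slide the twin salt box over the tray until it sits square and flush in the corner of the two fences, under the steel rail. Then, with the box in the corner, press both of its lids down until they are fully home on the rim. Leave the pepper mill, oil bottle, mug and bowl where they stand.

Things in the scene. Friction and masses are not known exactly. Their poses are not given: they have to be found in the camera images.
- tray: Fixed oak tray. Origin at table height; x towards the back fence (away from the robot), y towards the left fence, z up; turned up to 0.25 rad. Floor top at z = 10 mm, from x -200 to +100, y -230 to +100 mm; front and right side open, no lip. Fences 14 mm thick, tops at z = 40 mm: back one's inner face at x = +90 mm (y -230 to +100), left one's at y = +90 mm (x -200 to +90).
- tray_corner (a point): Inner corner of the two fences at floor level: (90, 90, 10) mm in the tray's frame, with the tray's axes.
- rail_mid (a point): Middle of the fixed 12 mm round steel rail over the tray, parallel to the tray's y: centre line at tray x = +20, z = 225 mm, y -230 to +200 mm; ends bend back to posts at x = +115 mm. With the box in the corner it is 20 mm in front of the lid centres, 147 mm above the lids: it stops a gripper pointing straight down, so lean 25 to 50 degrees, fingers pointing away from the robot, under it.
- saltbox: Loose white enamelled box, 100 (x) x 170 (y) x 60 mm high, two compartments along y, a lid on each; 0.4 to 0.6 kg, slides with 2 to 5 N. Origin: centre of underside, z up. Starts on the tray floor, about 35 to 90 mm short of the back fence, 15 to 70 mm of the left fence, turned up to 0.2 rad from square. In place: origin at (40, 5, 10) mm in the tray's frame, axes as the tray's.
- saltbox_corner (a point): Rear left lower corner of the salt box, (50, 85, 0) mm in its frame: it must come to tray_corner.
- lid_left (a joint): How far the left (+y) lid is pressed in, m: 0 = 12 mm proud, 0.012 = fully home at a firm stop on the rim. Starts at 0 to 0.003. Slides straight along the box's z with about 6 N of friction, stays where it is left, does not spring back; 12 to 20 N against the stop is ample.
- lid_right (a joint): The same for the right (-y) lid.
- lid_left_top (a point): Centre of the flat top face of the left wooden lid (92 x 77 mm, 8 mm thick, dark rubber plug below that shows while the lid is proud), at x = 0, y = +40.5 mm of the box; 68 mm above the box's underside when home, 80 mm when fully proud.
- lid_right_top (a point): Centre of the flat top face of the right lid, equal to the left one, at x = 0, y = -40.5 mm of the box.
- mill: Bystander: dark wooden pepper mill, 54 mm across, 155 mm tall, loose on the counter outside the left fence. Origin at the centre of its underside.
- oil: Bystander: green glass oil bottle, 60 mm across, 170 mm tall, loose, to the right of the tray. Origin at the centre of its underside.
- mug: Bystander: white mug, 80 mm across, 90 mm tall, loose, to the right of the tray. Origin at the centre of its underside.
- bowl: Bystander: terracotta bowl, 120 mm across, 50 mm high, loose, to the left of the tray. Origin at the centre of its underside.

How it is judged:
On the way, in this order (a step that is already met when the one before it is completed fails the run):
1. the salt box sits square and flush in the fence corner (x of saltbox_corner in the frame of tray above 0.084 m and y of saltbox_corner in the frame of tray above 0.084 m and z of saltbox_corner in the frame of tray below 0.015 m and angle between the x axis of saltbox and the x axis of tray, either way round below 0.06 rad), for 0.2 s.
2. both lids are pressed home with the box in the corner (all of step 1 and value of joint each of lid_left, lid_right above 0.0105 m), for 0.2 s.
At the end, for the whole second after the job is handed in: The salt box rests on the tray floor with its rear left lower corner within 6 mm of both fences and its sides within 0.06 rad of square, and both lids are down to within 1.5 mm of fully home; all at rest (all of step 2 and linear speed of saltbox below 0.01 m/s); the robot touches nothing.
It fails at once if the mill is knocked (moved more than 30 mm) (distance of mill from where it was at the start of the episode above 0.03 m).
It fails at once if the oil is knocked (moved more than 30 mm) (distance of oil from where it was at the start of the episode above 0.03 m).
It fails at once if the mug is knocked (moved more than 30 mm) (distance of mug from where it was at the start of the episode above 0.03 m).
It fails at once if the bowl is knocked (moved more than 30 mm) (distance of bowl from where it was at the start of the episode above 0.03 m).
It also fails if it takes over 64 s, if anything falls off the work surface, if the arm or the gripper's body presses on something with over 40 N, if the wrist force passes 120 N, or if a joint passes its speed limit or range.

## Working session

There is one attempt and no reset: what is moved stays moved. The work goes in short steps, Python scripts to look and compute and a tool call to move; the robot and the scene stay as the last step left them, time stands still between calls to the robot, and variables do not carry over. Pictures are saved under pics/ and viewed, and the job is handed in when it is done.

Besides the shell and the picture viewer there is one more tool, called after "Request:" in YAML: its name, and indented under it one key for each argument. play_rows: Moves the arm, as the interface text tells. Its arguments: {"type":"object","properties":{"series":{"type":"array"}},"required":["series"]}

```bash
mkdir -p pics; ls; python3 - <<'E'
from workcell import get_state, camera
import cv2
print(get_state())
for n in ("scene","top"):
    c=camera(n); print(n,c["fx"],c["fy"],c["cx"],c["cy"],c["extrinsics"].tolist() if hasattr(c["extrinsics"],"tolist") else c["extrinsics"])
    cv2.imwrite(f"pics/{n}0.png",c["frame"][:,:,::-1])
E
```

```text
pics
{'time': 0.0, 'joints': array([-1.28401388e+00,  4.23793610e-01,  1.63069989e+00, -2.61239931e-05,
        1.08860292e+00, -1.90372299e-02]), 'joint_vel': array([ 0.00027574,  0.00128111,  0.00044007,  0.00040356, -0.00193707,
        0.00087951]), 'joint_torque': array([-1.52812179e-03, -5.44631302e+01, -2.73668343e+01,  6.43258612e-02,
        2.27972941e-02, -1.06747862e-04]), 'tcp_pos': array([ 0.18801942, -0.59549815,  0.24692728]), 'orientation': array([-3.10346392e+00, -4.78302917e-01,  3.51129353e-04]), 'force': array([-0.37677896, -0.71318203, -0.19530149]), 'wrist_torque': array([0.0260791 , 0.01841735, 0.01201658]), 'grip_width': 0.08779126477327437}
scene 445.6915357450118 445.6915357450118 316.5023999126485 195.14370774126024 [[0.010129046678041417, 0.9999458283895911, -0.0023963930496726494, -0.01106877058678644], [0.8445864274424735, -0.00983824663146525, -0.5353288479833481, -0.36107166151522313], [-0.535323424663403, 0.0033984098447545105, -0.8446403268949294, 1.675874132835459], [0.0, 0.0, 0.0, 1.0]]
top 517.535790417334 517.535790417334 320.2920268320187 198.345649365046 [[-0.002933055702584918, -0.9999617406720739, 0.008241017917795858, -0.004103233962043582], [-0.9968515167429712, 0.0022707378342092088, -0.0792584211104788, 0.543658438906084], [0.0792366755453763, -0.00844754057487675, -0.9968200380744522, 1.4906665641801649], [0.0, 0.0, 0.0, 1.0]]
```

View pics/scene0.png

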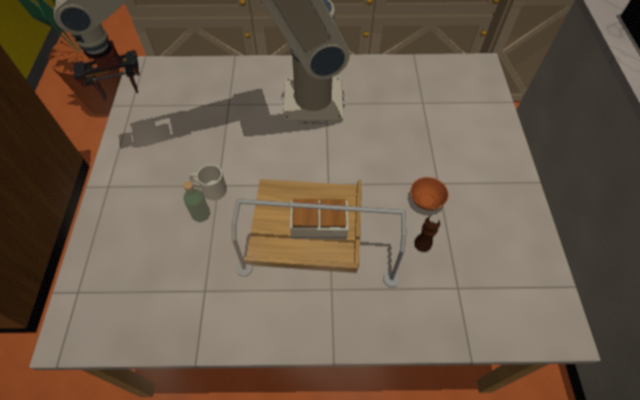

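View pics/top0.png

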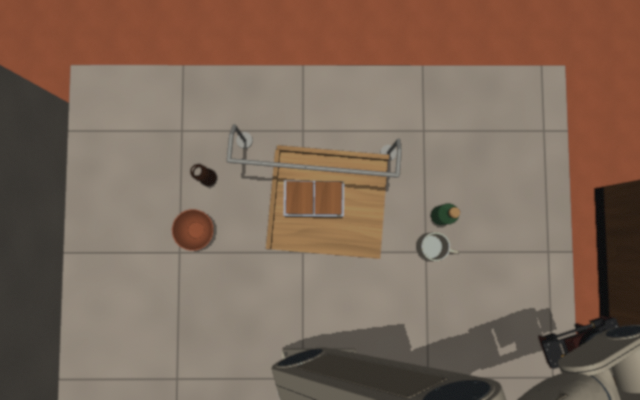

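```bash
python3 - <<'E'
import cv2
a=cv2.imread('pics/top0.png'); b=cv2.imread('pics/scene0.png')
cv2.imwrite('pics/top0c.png',cv2.resize(a[40:240,180:440],None,fx=3,fy=3,interpolation=cv2.INTER_CUBIC))
cv2.imwrite('pics/scene0c.png',cv2.resize(b[140:340,190:450],None,fx=3,fy=3,interpolation=cv2.INTER_CUBIC))
E
```

```text
(no output)
```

View pics/top0c.png

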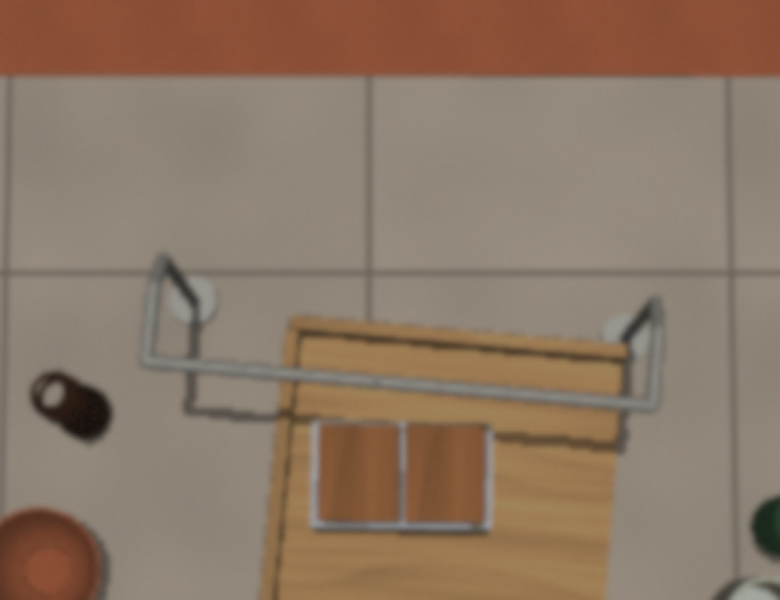

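View pics/scene0c.png

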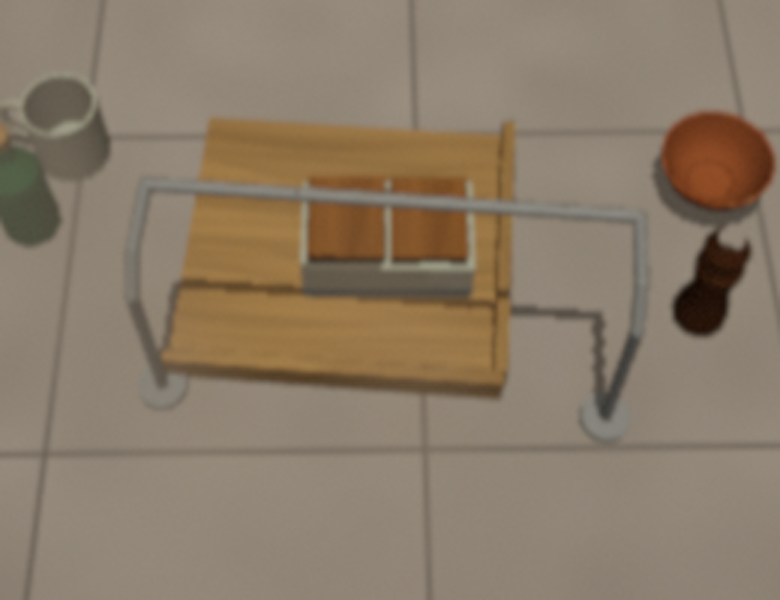

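```bash
cat > h.py <<'E'
import numpy as np, cv2
from scipy.optimize import least_squares
from workcell import camera,get_state
CAL={'scene':(445.69154,316.5024,195.14371,np.array([[0.010129046678041417,0.9999458283895911,-0.0023963930496726494,-0.01106877058678644],[0.8445864274424735,-0.00983824663146525,-0.5353288479833481,-0.36107166151522313],[-0.535323424663403,0.0033984098447545105,-0.8446403268949294,1.675874132835459]])),
'top':(517.53579,320.29203,198.34565,np.array([[-0.002933055702584918,-0.9999617406720739,0.008241017917795858,-0.004103233962043582],[-0.9968515167429712,0.0022707378342092088,-0.0792584211104788,0.543658438906084],[0.0792366755453763,-0.00844754057487675,-0.9968200380744522,1.4906665641801649]]))}
def proj(cam,P):
    f,cx,cy,E=CAL[cam]; q=np.asarray(P)@E[:,:3].T+E[:,3]
    return np.stack([f*q[...,0]/q[...,2]+cx,f*q[...,1]/q[...,2]+cy],-1)
def T(p,L):
    x,y,a=p; L=np.asarray(L,float)/1000; c,s=np.cos(a),np.sin(a)
    return np.stack([x+c*L[...,0]-s*L[...,1],y+s*L[...,0]+c*L[...,1],L[...,2]],-1)
def fit(obs,p0):
    # obs: list (cam, local mm, pixel)
    def r(p): return np.concatenate([proj(c,T(p,l))-np.array(u) for c,l,u in obs])
    s=least_squares(r,p0,loss='soft_l1'); return s.x,r(s.x).reshape(-1,2)
def unT(p,P):
    x,y,a=p; d=np.array(P[:2])-[x,y]; c,s=np.cos(a),np.sin(a)
    return np.array([c*d[0]+s*d[1],-s*d[0]+c*d[1]])
def cr(c,u): # crop px to image px
    o={'top':(180,40),'scene':(190,140)}[c]
    return ((u[0]+.5)/3-.5+o[0],(u[1]+.5)/3-.5+o[1])
def g(n,f):
    c=camera(n); cv2.imwrite('pics/'+f,c['frame'][:,:,::-1]); return c['frame'][:,:,::-1].copy()
E
python3 - <<'E'
from h import *
np.set_printoptions(precision=4,suppress=True)
tr=[('top',(104,104,40),(290,317)),('top',(104,-230,40),(630,343)),('top',(90,-230,40),(628,358)),('top',(20,200,225),(146,361)),('top',(20,-230,225),(655,405)),
('scene',(104,104,40),(503,383)),('scene',(-200,104,40),(515,121)),('scene',(20,200,225),(640,215)),('scene',(20,-230,225),(146,183)),('scene',(-200,-230,10),(211,119))]
p,r=fit([(c,l,cr(c,u)) for c,l,u in tr],[.55,0,0]);print('tray',p);print(r)
bx=[('top',(50,85,70),(313,421)),('top',(50,-85,70),(491,425)),('top',(-50,-85,70),(490,530)),('top',(-50,85,70),(313,528)),
('scene',(50,85,70),(473,266)),('scene',(50,-85,70),(303,266)),('scene',(50,85,10),(472,294)),('scene',(50,-85,10),(303,291))]
q,r=fit([(c,l,cr(c,u)) for c,l,u in bx],[.5,0,0]);print('box',q);print(r)
print('in tray',unT(p,q[:2]),q[2]-p[2], 'corner',unT(p,T(q,(50,85,0))))
for nm,c,u,z in [('oil top','top',(454,213),.17),('mug','top',(431,247),.09),('mill','top',(197,170),.155),('bowl','top',(192,229),.05)]:
    s=least_squares(lambda v:proj(c,[v[0],v[1],z])-np.array(u),[.5,0]).x;print(nm,s,unT(p,s))
E
```

```text
tray [ 0.5866  0.0305 -0.0872]
[[-1.0295 -0.7237]
 [ 0.0468  0.332 ]
 [ 0.3597  0.0828]
 [ 0.5602  0.6802]
 [-0.3766  0.3421]
 [ 1.6688  0.5111]
 [ 0.1399 -0.1784]
 [-0.3958  0.515 ]
 [-0.2449  0.4877]
 [-0.675  -0.6817]]
box [ 0.5385  0.0136 -0.0175]
[[-0.0301  0.7888]
 [ 0.59    0.3802]
 [ 0.5349  0.6201]
 [-0.7451  0.386 ]
 [ 0.8254  0.6354]
 [-0.7114  0.3206]
 [ 0.0195  0.6229]
 [ 0.3304  1.3129]]
in tray [-0.0465 -0.021 ] 0.0696578750437865 corner [-0.0025  0.0673]
oil top [ 0.4923 -0.3564] [-0.0602 -0.3936]
mug [ 0.4021 -0.3116] [-0.154  -0.3568]
mill [0.6097 0.3246] [-0.0026  0.295 ]
bowl [0.4546 0.3603] [-0.1602  0.3171]
```

```bash
cat >> h.py <<'E'
from scipy.spatial.transform import Rotation as Ro
TRAY=np.array([0.5866,0.0305,-0.0872])
def ori(lean,yaw):  # tool R: z fwd-down, y = +-tray y
    L=np.radians(lean); z=np.array([np.sin(L)*np.cos(yaw),np.sin(L)*np.sin(yaw),-np.cos(L)])
    y=np.array([-np.sin(yaw),np.cos(yaw),0]); x=np.cross(y,z)
    return np.stack([x,y,z],1)
def move(tip_tray,lean,yaw=None,flip=None,pr=True,st=None):
    """tip in tray mm -> 6 numbers"""
    st=st or get_state(); R0=Ro.from_rotvec(st['orientation']).as_matrix()
    R=ori(lean,TRAY[2] if yaw is None else yaw)
    alt=R@np.diag([-1,-1,1.])
    a=[np.linalg.norm(Ro.from_matrix(R0.T@q).as_rotvec()) for q in (R,alt)]
    if flip is None: flip=a[1]<a[0]
    if flip: R=alt
    tip=T(TRAY,tip_tray); tcp=tip-.025*R[:,2]
    d=R0.T@(tcp-st['tcp_pos']); w=Ro.from_matrix(R0.T@R).as_rotvec()
    if pr: print('flip',flip,'tcp',tcp.round(4),'shift',d.round(4),'rot',w.round(4))
    return d,w
def where():
    st=get_state(); R0=Ro.from_rotvec(st['orientation']).as_matrix()
    tip=st['tcp_pos']+.025*R0[:,2]; 
    print('t',round(st['time'],2),'tip tray',(unT(TRAY,tip)*1000).round(1),round(tip[2]*1000,1),'F',st['force'].round(1),'w',round(st['grip_width'],4),'j',st['joints'].round(2), 'x',R0[:,0].round(3),'z',R0[:,2].round(3))
    c,s=np.cos(TRAY[2]),np.sin(TRAY[2]);f=st['force'];print('F tray',round(c*f[0]+s*f[1],1),round(-s*f[0]+c*f[1],1),f[2].round(1))
E
python3 - <<'E'
from h import *
where()
move((-200,-21,130),42)
move((-200,-21,130),42,flip=True);move((-200,-21,130),42,flip=False)
w=unT(TRAY,(.36,-.36))*1000
move((w[0],w[1],330),20,yaw=-.8)
E
```

```text
t 0.1 tip tray [-342.5 -658.3] 222.0 F [ 0.5 -0.4 -0.5] w 0.0882 j [-1.28  0.42  1.63  0.    1.09 -0.02] x [0.954 0.301 0.   ] z [-0.     0.001 -1.   ]
F tray 0.5 -0.4 -0.5
flip True tcp [0.3689 0.0285 0.1486] shift [ 0.3603 -0.5404  0.0992] rot [-0.1453  0.7236  0.3747]
flip True tcp [0.3689 0.0285 0.1486] shift [ 0.3603 -0.5404  0.0992] rot [-0.1453  0.7236  0.3747]
flip False tcp [0.3689 0.0285 0.1486] shift [ 0.3603 -0.5404  0.0992] rot [-0.9924 -0.1993 -2.5843]
flip True tcp [ 0.354  -0.3539  0.3535] shift [ 0.231  -0.1806 -0.1063] rot [-0.1942  0.3133  1.0939]
```

Request:
play_rows:
  series:
    - [1,0.23,-0.18,-0.1,-0.07,0.36,0.19]
    - [1,0.23,-0.18,-0.1,-0.07,0.36,0.19]
    - [1,0.23,-0.18,-0.1,-0.07,0.36,0.19]
    - [1,0.23,-0.18,-0.1,-0.07,0.36,0.19]
    - [1,0.23,-0.18,-0.1,-0.07,0.36,0.19]
    - [1,0.23,-0.18,-0.1,-0.07,0.36,0.19]
    - [1,0.23,-0.18,-0.1,-0.07,0.36,0.19]
    - [1,0.23,-0.18,-0.1,-0.07,0.36,0.19]

```text
time: 0.9
tcp_pos: [0.354, -0.3541, 0.3483]
orientation: [3.069, 0.179, 0.57]
force: [0.3, -0.5, -0.4]
grip_width: 0.0877
```

```bash
python3 - <<'E'
from h import *
where()
move((-200,-21,200),42)
E
```

```text
t 0.9 tip tray [-189.3 -402.4] 324.9 F [ 0.3 -0.5 -0.4] w 0.0877 j [-0.98  0.04  1.94  0.37  1.    0.3 ] x [0.927 0.115 0.357] z [ 0.359  0.006 -0.933]
F tray 0.3 -0.4 -0.4
flip True tcp [0.3689 0.0285 0.2186] shift [ 0.0117 -0.383   0.1287] rot [-0.073   0.3632  0.188 ]
```

Request:
play_rows:
  series:
    - [1,0.01,-0.383,0.128,-0.073,0.363,0.188]
    - [1,0.01,-0.383,0.128,-0.073,0.363,0.188]
    - [1,0.01,-0.383,0.128,-0.073,0.363,0.188]
    - [1,0.01,-0.383,0.128,-0.073,0.363,0.188]
    - [1,0.01,-0.383,0.128,-0.073,0.363,0.188]
    - [1,0.01,-0.383,0.128,-0.073,0.363,0.188]
    - [1,0.01,-0.383,0.128,-0.073,0.363,0.188]
    - [1,0.01,-0.383,0.128,-0.073,0.363,0.188]
    - [1,0.01,-0.383,0.128,-0.073,0.363,0.188]
    - [1,0.01,-0.383,0.128,-0.073,0.363,0.188]

```text
time: 1.9
tcp_pos: [0.3847, -0.0423, 0.2538]
orientation: [2.882, -0.117, 1.215]
force: [0.2, -0.1, -0.0]
grip_width: 0.0879
```

```bash
python3 - <<'E'
from h import *
where()
move((-150,-21,32),42)
g('top','top1.png');g('scene','scene1.png')
E
```

```text
t 1.9 tip tray [-176.9  -89.6] 236.3 F [ 0.2 -0.1 -0. ] w 0.0879 j [-0.23 -0.13  2.56  2.12  0.15 -0.65] x [ 0.696 -0.064  0.715] z [ 0.715 -0.039 -0.699]
F tray 0.2 -0.0 -0.0
flip True tcp [0.4187 0.0241 0.0506] shift [-0.126  -0.065   0.1636] rot [-0.023  -0.0641 -0.0029]
```

View pics/scene1.png

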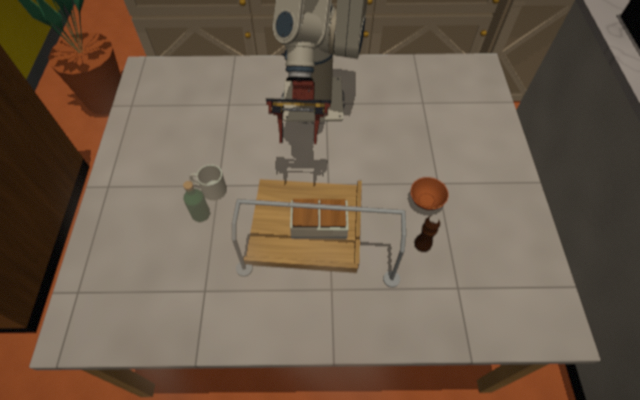

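```bash
python3 - <<'E'
from h import *
st=get_state()
np.set_printoptions(precision=4,suppress=True)
J=[[-1.28401388e+00,4.23793610e-01,1.63069989e+00,0,1.08860292,-1.90372299e-02],None,st['joints']]
print(st['joints'],st['tcp_pos'],st['orientation'])
def rot(ax,a): return Ro.from_euler(ax,a).as_matrix()
def fk(j,p):
    h,a0,L1,e,L2,d,w=p
    R=rot('z',j[0]);x=np.array([0,0,h])+R@[a0,w,0]
    R=R@rot('y',j[1]);x=x+R@[0,0,L1]
    R=R@rot('y',j[2]);x=x+R@[e,0,L2]
    R=R@rot('z',j[3])@rot('y',j[4])@rot('z',j[5]);x=x+R@[0,0,d]
    return x,R
D=[(J[0],[.18801942,-.59549815,.24692728],[-3.10346392,-.478302917,.000351129]),
([-.98,.04,1.94,.37,1.0,.30],[.354,-.3541,.3483],[3.069,.179,.57]),(st['joints'],st['tcp_pos'],st['orientation'])]
for j,x,o in D:
    print(Ro.from_matrix(fk(j,[0]*7)[1].T@Ro.from_rotvec(o).as_matrix()).as_rotvec())
def r(p): return np.concatenate([(fk(j,p)[0]-x)*s for (j,x,o),s in zip(D,(1,.3,1))]+[[0.01*(p[3]),.01*p[6],.01*p[1],.01*(p[5]-.3)]])
s=least_squares(r,[.3,0,.45,0,.4,.25,0]);print(s.x,s.fun)
E
```

```text
[-0.2348 -0.1323  2.5626  2.113   0.1504 -0.6461] [ 0.3847 -0.0422  0.2538] [ 2.8832 -0.1186  1.2156]
[ 0.     -0.      1.5708]
[-0.011  -0.0067  1.5668]
[-0.     -0.      1.5708]
[ 0.3227 -0.0017  0.5605  0.0817  0.4903  0.286   0.0117] [-0.0001 -0.0001  0.0003  0.0004  0.0005 -0.0009 -0.     -0.     -0.0001
  0.0008  0.0001 -0.     -0.0001]
```

```bash
cat >> h.py <<'E'
P=np.array([.3227,-.0017,.5605,.0817,.4903,.286,.0117])
LO=np.array([-3,-.9,.09,-1.31,.11,-2.54]);HI=np.array([3,2.11,2.58,4.45,2.69,2.54])
def fk(j,p=P):
    rot=lambda a,b:Ro.from_euler(a,b).as_matrix()
    h,a0,L1,e,L2,d,w=p
    R=rot('z',j[0]);x=np.array([0,0,h])+R@[a0,w,0]
    R=R@rot('y',j[1]);x=x+R@[0,0,L1]
    R=R@rot('y',j[2]);x=x+R@[e,0,L2]
    R=R@rot('z',j[3])@rot('y',j[4])@rot('z',j[5]);x=x+R@[0,0,d]
    return x,R@rot('z',np.pi/2)
def ik(tcp,R,j0):
    def r(j):
        x,Q=fk(j); return np.concatenate([(x-tcp)*5,Ro.from_matrix(Q.T@R).as_rotvec()])
    s=least_squares(r,np.clip(j0,LO+.01,HI-.01),bounds=(LO,HI)); return s.x,np.linalg.norm(s.fun)
E
python3 - <<'E'
from h import *
np.set_printoptions(precision=2,suppress=True)
for tip in [(-170,-21,150),(-160,-21,32),(-110,-21,32),(-17,-10,32),(30,-110,40),(40,45,85),(40,-35,85)]:
  for lean in (25,32,40,45):
    R=ori(lean,TRAY[2])
    for fl in (0,1):
      Q=R@np.diag([-1,-1,1.]) if fl else R
      tcp=T(TRAY,tip)-.025*Q[:,2]
      out=[]
      for j4 in (0,np.pi):
        best=min((ik(tcp,Q,[0,0.3,1.9,j4,.4,s]) for s in (-1.5,1.5)),key=lambda a:a[1])
        out.append(f"{best[0]} e{best[1]:.3f}" if best[1]<.02 else '-')
      print(tip,lean,fl,*out)
E
```

```text
(-170, -21, 150) 25 0 [ 0.08  0.13  2.4  -0.37  0.2  -1.05] e0.000 -
(-170, -21, 150) 25 1 [ 0.08  0.13  2.4  -0.37  0.2   2.09] e0.000 [ 0.08  0.13  2.4  -0.37  0.2   2.09] e0.000
(-170, -21, 150) 32 0 - [0.11 0.14 2.47 4.45 0.11 0.43] e0.006
(-170, -21, 150) 32 1 - [ 0.1   0.15  2.48  4.28  0.11 -2.54] e0.014
(-170, -21, 150) 40 0 - [0.14 0.2  2.55 3.61 0.33 1.3 ] e0.000
(-170, -21, 150) 40 1 - [ 0.14  0.2   2.55  3.61  0.33 -1.84] e0.000
(-170, -21, 150) 45 0 - -
(-170, -21, 150) 45 1 - -
(-160, -21, 32) 25 0 - [0.08 0.52 2.42 3.45 0.23 1.42] e0.000
(-160, -21, 32) 25 1 - [ 0.08  0.52  2.42  3.45  0.23 -1.72] e0.000
(-160, -21, 32) 32 0 - [0.1  0.58 2.48 3.36 0.48 1.54] e0.000
(-160, -21, 32) 32 1 - [ 0.1   0.58  2.48  3.36  0.48 -1.6 ] e0.000
(-160, -21, 32) 40 0 - [0.13 0.71 2.54 3.33 0.8  1.6 ] e0.000
(-160, -21, 32) 40 1 - [ 0.13  0.71  2.54  3.33  0.8  -1.54] e0.000
(-160, -21, 32) 45 0 - [0.15 0.81 2.57 3.34 1.01 1.63] e0.000
(-160, -21, 32) 45 1 [ 0.15  0.81  2.57  3.34  1.01 -1.51] e0.000 [ 0.15  0.81  2.57  3.34  1.01 -1.51] e0.000
(-110, -21, 32) 25 0 - [0.05 0.53 2.32 3
[... 2084 characters left out ...]
0.000
(40, 45, 85) 45 0 - [0.19 0.59 2.16 3.64 0.42 1.31] e0.000
(40, 45, 85) 45 1 [ 0.19  0.59  2.16  3.64  0.42 -1.83] e0.000 [ 0.19  0.59  2.16  3.64  0.42 -1.83] e0.000
(40, -35, 85) 25 0 [-0.02  0.51  2.01 -0.16  0.19 -1.35] e0.000 -
(40, -35, 85) 25 1 [-0.02  0.51  2.01 -0.16  0.19  1.79] e0.000 [-0.02  0.51  2.01 -0.16  0.19  1.79] e0.000
(40, -35, 85) 32 0 - -
(40, -35, 85) 32 1 - -
(40, -35, 85) 40 0 - [-0.01  0.55  2.16  3.35  0.26  1.44] e0.000
(40, -35, 85) 40 1 - [-0.01  0.55  2.16  3.35  0.26 -1.71] e0.000
(40, -35, 85) 45 0 - [-0.    0.58  2.2   3.29  0.42  1.5 ] e0.000
(40, -35, 85) 45 1 [-0.    0.58  2.2   3.29  0.42 -1.65] e0.000 [-0.    0.58  2.2   3.29  0.42 -1.65] e0.000
```

```bash
python3 - <<'E'
from h import *
move((-135,-21,100),44);move((-135,-21,32),44)
E
```

```text
flip True tcp [0.433  0.0228 0.118 ] shift [-0.0679 -0.0657  0.1269] rot [-0.0235 -0.0292 -0.0046]
flip True tcp [0.433  0.0228 0.05  ] shift [-0.1165 -0.0644  0.1744] rot [-0.0235 -0.0292 -0.0046]
```

Request:
play_rows:
  series:
    - [1,-0.068,-0.066,0.127,-0.023,-0.029,-0.005]
    - [1,-0.068,-0.066,0.127,-0.023,-0.029,-0.005]
    - [1,-0.068,-0.066,0.127,-0.023,-0.029,-0.005]
    - [1,-0.068,-0.066,0.127,-0.023,-0.029,-0.005]
    - [1,-0.068,-0.066,0.127,-0.023,-0.029,-0.005]
    - [1,-0.117,-0.064,0.174,-0.023,-0.029,-0.005]
    - [1,-0.117,-0.064,0.174,-0.023,-0.029,-0.005]
    - [1,-0.117,-0.064,0.174,-0.023,-0.029,-0.005]
    - [1,-0.117,-0.064,0.174,-0.023,-0.029,-0.005]
    - [1,-0.117,-0.064,0.174,-0.023,-0.029,-0.005]

```text
time: 3.0
tcp_pos: [0.4317, 0.0234, 0.0466]
orientation: [2.887, -0.123, 1.158]
force: [-0.1, -0.4, -1.2]
grip_width: 0.0878
```

```bash
python3 - <<'E'
from h import *
where()
move((-135,-21,32),44)
E
```

```text
t 3.0 tip tray [-136.5  -20.5] 28.5 F [-0.1 -0.4 -1.2] w 0.0878 j [ 0.12  0.76  2.53  3.31  0.91 -1.53] x [ 0.72  -0.063  0.691] z [ 0.689 -0.056 -0.723]
F tray -0.0 -0.4 -1.2
flip True tcp [0.433  0.0228 0.05  ] shift [ 0.0033  0.0004 -0.0015] rot [-0.0041  0.0054  0.0005]
```

Request:
play_rows:
  series:
    - [1,0.0063,0,0.002,0,0.005,0]
    - [1,0.0106,0,0.0062,0,0.005,0]
    - [1,0.015,0,0.0104,0,0.005,0]
    - [1,0.0193,0,0.0145,0,0.005,0]
    - [1,0.0236,0,0.0187,0,0.005,0]
    - [1,0.028,0,0.0228,0,0.005,0]
    - [1,0.0323,0,0.027,0,0.005,0]
    - [1,0.0366,0,0.031,0,0.005,0]
    - [1,0.041,0,0.0353,0,0.005,0]
    - [1,0.0453,0,0.0395,0,0.005,0]

```text
time: 4.0
tcp_pos: [0.4927, 0.0178, 0.0538]
orientation: [2.877, -0.123, 1.173]
force: [-2.8, 1.3, 4.2]
grip_width: 0.0879
```

```bash
python3 - <<'E'
from h import *
where()
a=g('top','top2.png')
cv2.imwrite('pics/top2c.png',cv2.resize(a[40:240,180:440],None,fx=3,fy=3,interpolation=cv2.INTER_CUBIC))
E
```

```text
t 4.0 tip tray [-74.9 -20.8] 35.9 F [-2.8  1.3  4.2] w 0.0879 j [ 0.08  0.7   2.42  3.31  0.75 -1.58] x [ 0.712 -0.061  0.699] z [ 0.697 -0.06  -0.715]
F tray -2.9 1.0 4.2
```

View pics/top2c.png

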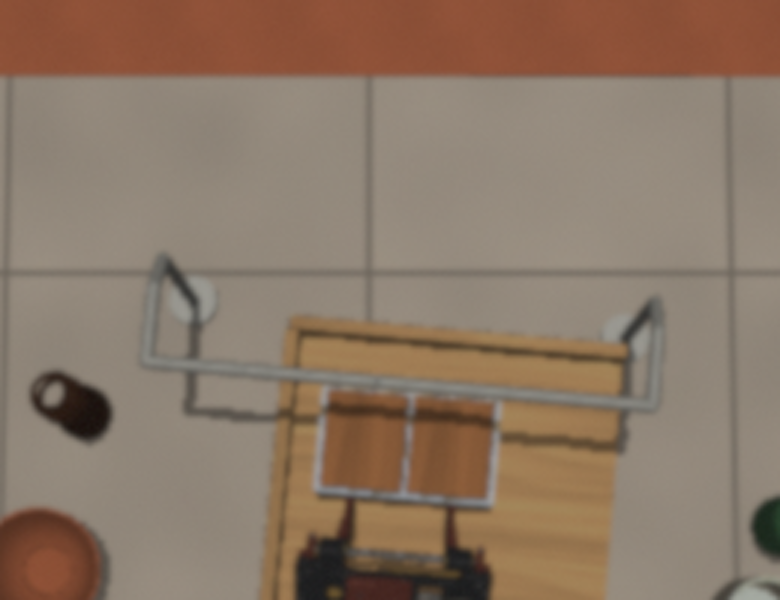

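Request:
play_rows:
  series:
    - [1,0.0036,0,0.0035,0,0,0]
    - [1,0.0072,0,0.007,0,0,0]
    - [1,0.0108,0,0.0105,0,0,0]
    - [1,0.0144,0,0.014,0,0,0]
    - [1,0.018,0,0.0175,0,0,0]
    - [1,0.0216,0,0.021,0,0,0]
    - [1,0.0252,0,0.0245,0,0,0]
    - [1,0.0288,0,0.028,0,0,0]
    - [1,0.0324,0,0.0315,0,0,0]
    - [1,0.036,0,0.035,0,0,0]

```text
time: 5.05
tcp_pos: [0.5429, 0.0136, 0.0541]
orientation: [2.877, -0.122, 1.174]
force: [-1.1, -0.1, -1.2]
grip_width: 0.0881
```

```bash
python3 - <<'E'
from h import *
where()
E
```

```text
t 5.05 tip tray [-24.6 -20.7] 36.2 F [-1.1 -0.1 -1.2] w 0.0881 j [ 0.05  0.69  2.32  3.3   0.64 -1.6 ] x [ 0.712 -0.061  0.7  ] z [ 0.697 -0.06  -0.714]
F tray -1.1 -0.2 -1.2
```

Creep on in 2 mm rows, then check force.

Request:
play_rows:
  series:
    - [1,0.0014,0,0.0014,0,0,0]
    - [1,0.0028,0,0.0028,0,0,0]
    - [1,0.0042,0,0.0042,0,0,0]
    - [1,0.0049,0,0.0049,0,0,0]

```text
time: 5.45
tcp_pos: [0.549, 0.0131, 0.054]
orientation: [2.877, -0.122, 1.173]
force: [-7.2, 1.0, 4.2]
grip_width: 0.0876
```

```bash
python3 - <<'E'
from h import *
where()
a=g('top','top3.png')
cv2.imwrite('pics/top3c.png',cv2.resize(a[100:200,220:400],None,fx=4,fy=4,interpolation=cv2.INTER_CUBIC))
a=g('scene','scene3.png')
cv2.imwrite('pics/scene3c.png',cv2.resize(a[180:290,230:420],None,fx=4,fy=4,interpolation=cv2.INTER_CUBIC))
E
```

```text
t 5.45 tip tray [-18.5 -20.6] 36.1 F [-7.2  1.   4.2] w 0.0876 j [ 0.05  0.68  2.31  3.3   0.63 -1.61] x [ 0.712 -0.06   0.699] z [ 0.697 -0.059 -0.715]
F tray -7.3 0.4 4.2
```

View pics/top3c.png

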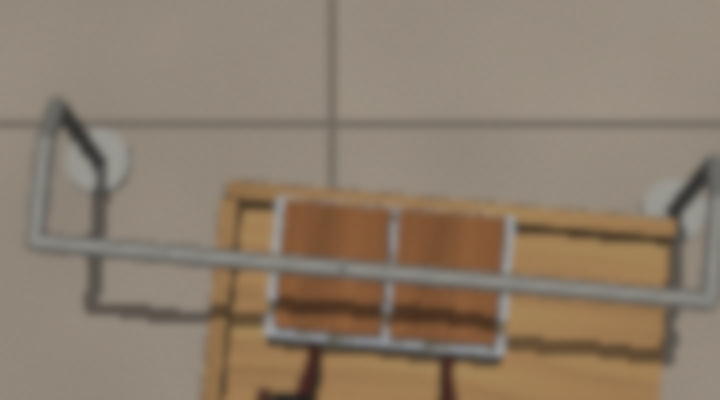

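View pics/scene3c.png

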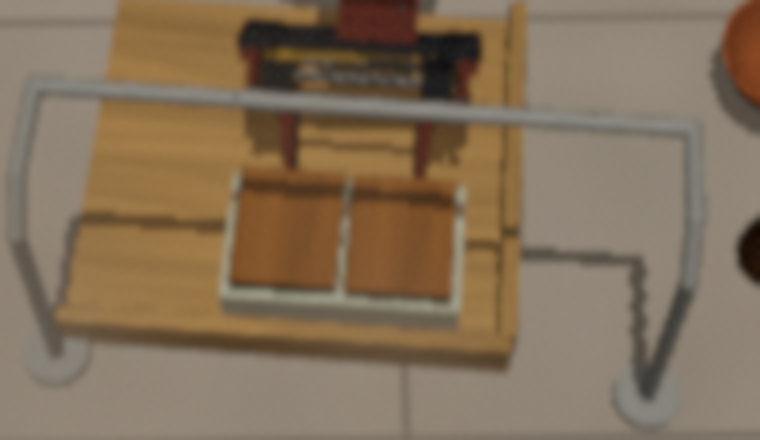

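Request:
play_rows:
  series:
    - [1,0.0007,0,0.0007,0,0,0]
    - [1,0.0014,0,0.0014,0,0,0]
    - [1,0.0014,0,0.0014,0,0,0]

```text
time: 5.85
tcp_pos: [0.5492, 0.013, 0.0536]
orientation: [2.878, -0.121, 1.17]
force: [-11.2, 2.8, 6.1]
grip_width: 0.088
```

```bash
python3 - <<'E'
from h import *
where()
E
```

```text
t 5.85 tip tray [-18.3 -20.6] 35.7 F [-11.2   2.8   6.1] w 0.088 j [ 0.05  0.68  2.31  3.3   0.62 -1.61] x [ 0.714 -0.06   0.698] z [ 0.695 -0.059 -0.717]
F tray -11.4 1.8 6.1
```

```bash
python3 - <<'E'
from h import *
move((-50,-21,45),45);move((-50,-140,45),45);move((35,-140,45),45)
E
```

```text
flip True tcp [0.5174 0.0155 0.0627] shift [-0.0166  0.0002 -0.0288] rot [-0.0016  0.0134  0.0023]
flip True tcp [ 0.507  -0.1031  0.0627] shift [-0.0169  0.1192 -0.029 ] rot [-0.0016  0.0134  0.0023]
flip True tcp [ 0.5917 -0.1105  0.0627] shift [0.044  0.1195 0.0303] rot [-0.0016  0.0134  0.0023]
```

Request:
play_rows:
  series:
    - [0,-0.0166,0,-0.029,0,0.013,0]
    - [-1,-0.0166,0,-0.029,0,0.013,0]
    - [-1,-0.017,0.04,-0.029,0,0.013,0]
    - [-1,-0.017,0.08,-0.029,0,0.013,0]
    - [-1,-0.017,0.119,-0.029,0,0.013,0]
    - [-1,-0.017,0.119,-0.029,0,0.013,0]
    - [-1,0.013,0.119,0,0,0.013,0]
    - [-1,0.044,0.119,0.03,0,0.013,0]
    - [-1,0.044,0.119,0.03,0,0.013,0]

```text
time: 6.75
tcp_pos: [0.6008, -0.1108, 0.0662]
orientation: [2.861, -0.12, 1.207]
force: [0.2, -0.2, 0.3]
grip_width: 0.0195
```

```bash
python3 - <<'E'
from h import *
where()
a=g('top','top4.png')
cv2.imwrite('pics/top4c.png',cv2.resize(a[100:200,220:400],None,fx=4,fy=4,interpolation=cv2.INTER_CUBIC))
E
```

```text
t 6.75 tip tray [  44.4 -139.5] 48.8 F [ 0.2 -0.2  0.3] w 0.0195 j [-0.26  0.67  2.19  2.89  0.53 -1.48] x [ 0.695 -0.058  0.716] z [ 0.714 -0.061 -0.698]
F tray 0.2 -0.2 0.3
```

View pics/top4c.png

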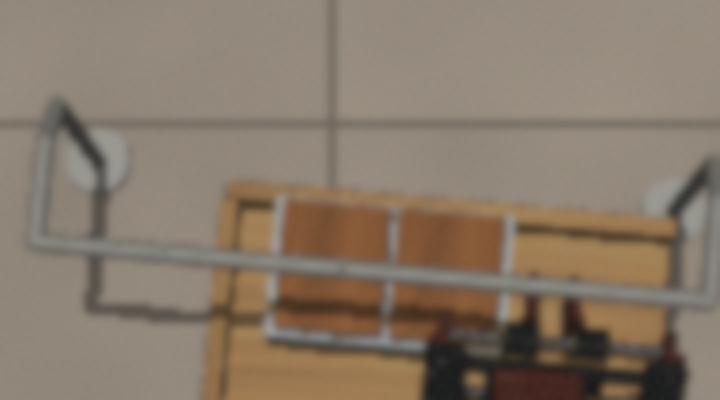

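```bash
python3 - <<'E'
from h import *
move((26,-140,53),46);move((26,-110,53),46)
E
```

```text
flip True tcp [ 0.5824 -0.1097  0.0704] shift [-0.0065  0.001  -0.0145] rot [-0.0018  0.009   0.0031]
flip True tcp [ 0.585  -0.0798  0.0704] shift [-0.0065 -0.029  -0.0144] rot [-0.0018  0.009   0.0031]
```

Request:
play_rows:
  series:
    - [-1,-0.0065,0,-0.0145,0,0,0]
    - [-1,-0.0065,0,-0.0145,0,0,0]
    - [-1,-0.0065,-0.005,-0.0145,0,0,0]
    - [-1,-0.0065,-0.01,-0.0145,0,0,0]
    - [-1,-0.0065,-0.015,-0.0145,0,0,0]
    - [-1,-0.0065,-0.02,-0.0145,0,0,0]
    - [-1,-0.0065,-0.024,-0.0145,0,0,0]
    - [-1,-0.0065,-0.028,-0.0145,0,0,0]

```text
time: 7.6
tcp_pos: [0.5809, -0.0808, 0.0689]
orientation: [2.868, -0.123, 1.192]
force: [-1.5, -2.8, -0.2]
grip_width: 0.0004
```

```bash
python3 - <<'E'
from h import *
where()
a=g('top','top5.png')
cv2.imwrite('pics/top5c.png',cv2.resize(a[100:200,220:400],None,fx=4,fy=4,interpolation=cv2.INTER_CUBIC))
a=g('scene','scene5.png')
cv2.imwrite('pics/scene5c.png',cv2.resize(a[180:290,230:420],None,fx=4,fy=4,interpolation=cv2.INTER_CUBIC))
E
```

```text
t 7.6 tip tray [  21.8 -111.3] 51.3 F [-1.5 -2.8 -0.2] w 0.0004 j [-0.2   0.66  2.24  2.99  0.55 -1.52] x [ 0.703 -0.06   0.709] z [ 0.706 -0.061 -0.705]
F tray -1.3 -2.9 -0.2
```

View pics/top5c.png

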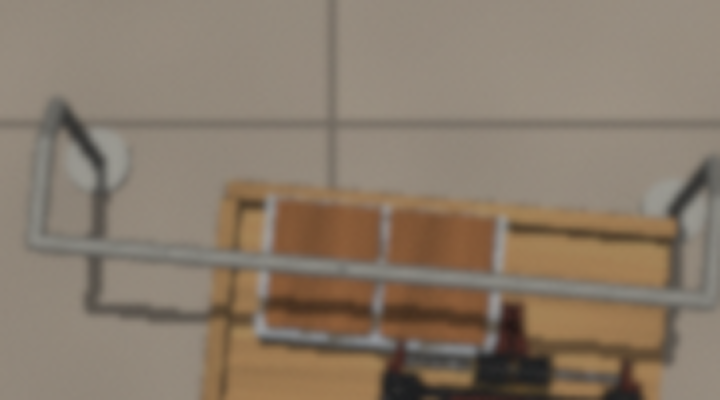

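View pics/scene5c.png

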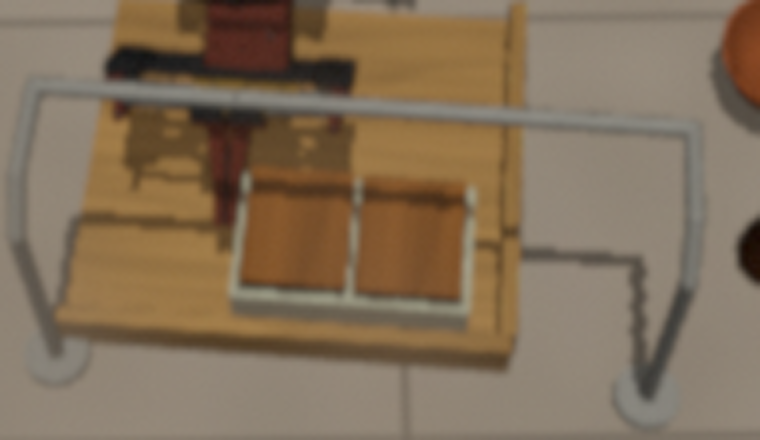

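Request:
play_rows:
  series:
    - [-1,0.001,-0.004,0.0015,0,0,0]
    - [-1,0.001,-0.007,0.0015,0,0,0]
    - [-1,0.001,-0.01,0.0015,0,0,0]
    - [-1,0.001,-0.013,0.0015,0,0,0]
    - [-1,0.001,-0.015,0.0015,0,0,0]
    - [-1,0.001,-0.016,0.0015,0,0,0]

```text
time: 8.3
tcp_pos: [0.584, -0.0651, 0.0686]
orientation: [2.869, -0.122, 1.192]
force: [-3.3, -3.9, 0.7]
grip_width: 0.0003
```

```bash
python3 - <<'E'
from h import *
where()
E
```

```text
t 8.3 tip tray [ 23.4 -95.4] 50.9 F [-3.3 -3.9  0.7] w 0.0003 j [-0.16  0.66  2.24  3.05  0.54 -1.54] x [ 0.703 -0.06   0.709] z [ 0.706 -0.06  -0.705]
F tray -2.9 -4.1 0.7
```

Request:
play_rows:
  series:
    - [-1,0,-0.001,0,0,0,0]
    - [-1,0,-0.002,0,0,0,0]
    - [-1,0,-0.003,0,0,0,0]
    - [-1,0,-0.003,0,0,0,0]

```text
time: 8.7
tcp_pos: [0.5842, -0.0621, 0.0685]
orientation: [2.869, -0.122, 1.192]
force: [-3.4, -3.1, 1.4]
grip_width: 0.0008
```

```bash
python3 - <<'E'
from h import *
where()
E
```

```text
t 8.7 tip tray [ 23.4 -92.4] 50.9 F [-3.4 -3.1  1.4] w 0.0008 j [-0.15  0.66  2.24  3.06  0.54 -1.54] x [ 0.703 -0.06   0.709] z [ 0.706 -0.06  -0.705]
F tray -3.1 -3.4 1.4
```

Request:
play_rows:
  series:
    - [-1,0,-0.001,0,0,0,0]
    - [-1,0,-0.002,0,0,0,0]
    - [-1,0,-0.003,0,0,0,0]
    - [-1,0,-0.003,0,0,0,0]

```text
time: 9.1
tcp_pos: [0.5845, -0.0592, 0.0686]
orientation: [2.869, -0.122, 1.192]
force: [-3.4, -2.9, 0.2]
grip_width: 0.0006
```

```bash
python3 - <<'E'
from h import *
where()
a=g('top','top6.png')
cv2.imwrite('pics/top6c.png',cv2.resize(a[100:200,220:400],None,fx=4,fy=4,interpolation=cv2.INTER_CUBIC))
E
```

```text
t 9.1 tip tray [ 23.5 -89.5] 50.9 F [-3.4 -2.9  0.2] w 0.0006 j [-0.14  0.66  2.24  3.07  0.54 -1.55] x [ 0.703 -0.06   0.709] z [ 0.706 -0.06  -0.705]
F tray -3.2 -3.2 0.2
```

View pics/top6c.png

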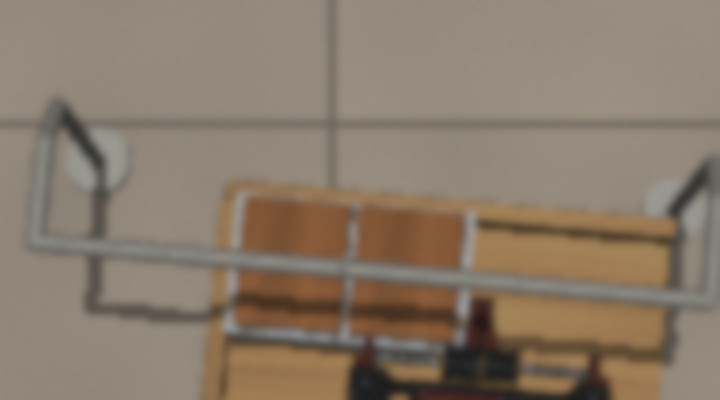

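Request:
play_rows:
  series:
    - [-1,0,-0.001,0,0,0,0]
    - [-1,0,-0.002,0,0,0,0]
    - [-1,0,-0.003,0,0,0,0]
    - [-1,0,-0.003,0,0,0,0]

```text
time: 9.55
tcp_pos: [0.5846, -0.0577, 0.0686]
orientation: [2.867, -0.128, 1.192]
force: [-5.0, -13.5, 1.6]
grip_width: 0.0003
```

```bash
python3 - <<'E'
from h import *
where()
E
```

```text
t 9.55 tip tray [ 23.4 -88. ] 51.0 F [ -5.  -13.5   1.6] w 0.0003 j [-0.13  0.66  2.24  3.08  0.54 -1.55] x [ 0.703 -0.063  0.709] z [ 0.706 -0.063 -0.705]
F tray -3.8 -13.9 1.6
```

Request:
play_rows:
  series:
    - [-1,0,0.015,0,0,0,0]
    - [-1,0,0.03,0,0,0,0]
    - [-1,-0.03,0.03,-0.03,0,0,0]
    - [-1,-0.06,0.03,-0.06,0,0,0]
    - [-1,-0.065,0.0,-0.075,0,0,0]
    - [-1,-0.065,-0.04,-0.075,0,0,0]
    - [-1,-0.065,-0.05,-0.075,0,0,0]
    - [-1,-0.065,-0.05,-0.075,0,0,0]

```text
time: 10.35
tcp_pos: [0.4916, 0.0043, 0.0759]
orientation: [2.869, -0.115, 1.197]
force: [-0.5, -0.6, -1.1]
grip_width: 0.0006
```

```bash
python3 - <<'E'
from h import *
where()
a=g('top','top7.png')
cv2.imwrite('pics/top7c.png',cv2.resize(a[120:200,220:350],None,fx=6,fy=6,interpolation=cv2.INTER_CUBIC))
a=g('scene','scene7.png')
cv2.imwrite('pics/scene7c.png',cv2.resize(a[200:285,250:380],None,fx=6,fy=6,interpolation=cv2.INTER_CUBIC))
E
```

```text
t 10.35 tip tray [-74.6 -34.2] 58.3 F [-0.5 -0.6 -1.1] w 0.0006 j [ 0.03  0.64  2.44  3.26  0.72 -1.58] x [ 0.701 -0.056  0.711] z [ 0.708 -0.057 -0.704]
F tray -0.5 -0.7 -1.1
```

View pics/top7c.png

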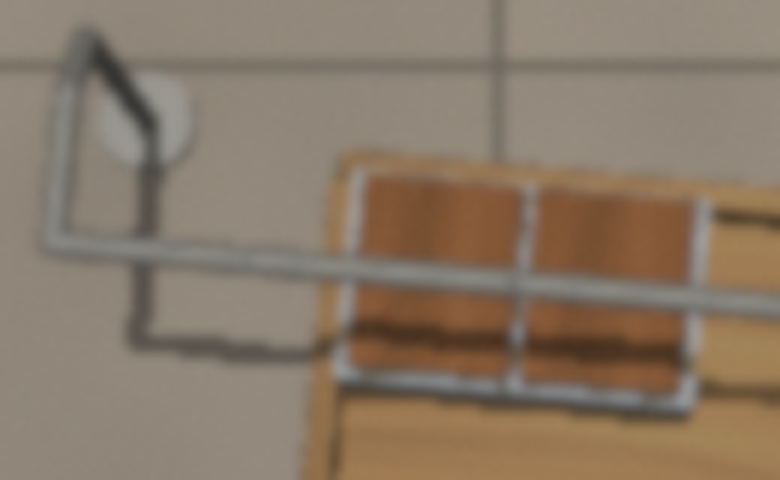

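View pics/scene7c.png

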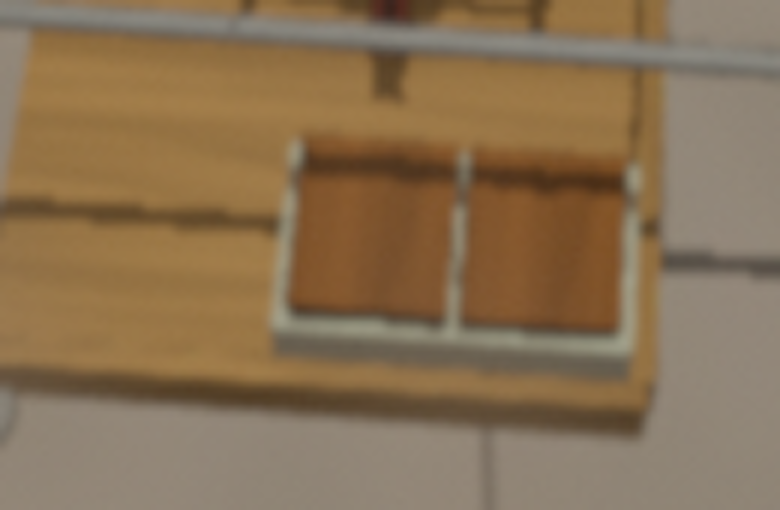

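```bash
python3 - <<'E'
from h import *
for n,(x0,y0) in (('top',(220,120)),('scene',(250,200))):
    a=cv2.imread(f'pics/{n}7c.png'); 
    def dr(L,col):
        q=proj(n,T(TRAY,L)); q=((q-[x0,y0]+.5)*6-.5)
        for i in range(len(q)-1): cv2.line(a,tuple(int(v) for v in q[i].round()),tuple(int(v) for v in q[i+1].round()),col,1)
    c=lambda z:[(90,90,z),(90,-80,z),(-10,-80,z),(-10,90,z),(90,90,z)]
    dr(c(70),(0,255,0)); dr([(90,-230,40),(90,90,40),(-200,90,40)],(255,0,0)); dr([(104,-230,40),(104,104,40),(-200,104,40)],(255,0,255)); dr([(20,-230,225),(20,200,225)],(0,0,255))
    cv2.imwrite(f'pics/{n}7d.png',a)
E
```

```text
(no output)
```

View pics/top7d.png

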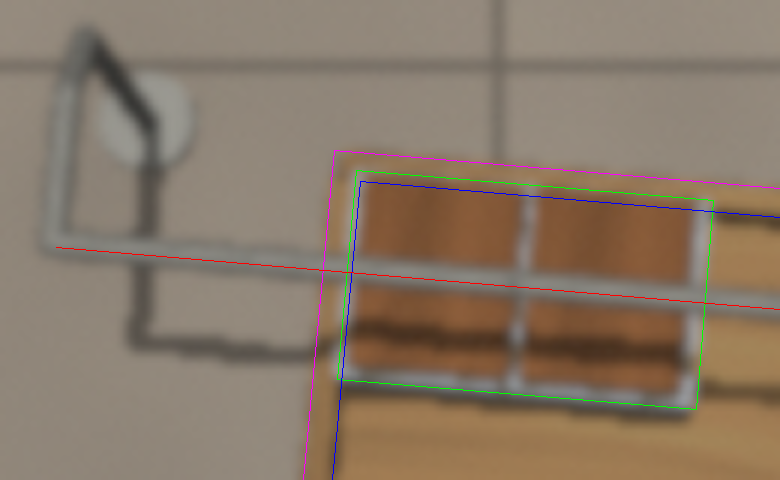

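View pics/scene7d.png

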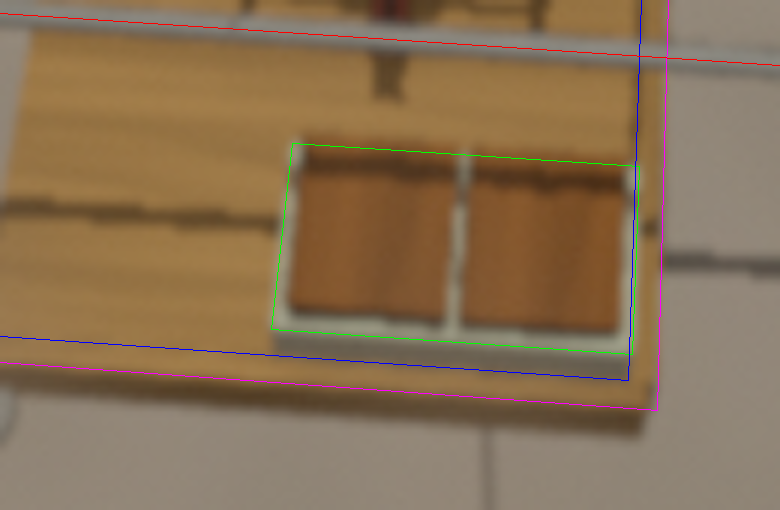

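```bash
python3 - <<'E'
from h import *
move((-62,45,108),48);move((42,45,108),48)
for tip in [(-62,45,108),(42,45,108),(42,45,80),(42,-35,80),(-62,-35,108)]:
    Q=ori(48,TRAY[2])@np.diag([-1,-1,1.]); print(ik(T(TRAY,tip)-.025*Q[:,2],Q,[0,.6,2.2,3.3,.5,-1.6]))
E
```

```text
flip True tcp [0.5102 0.0823 0.1247] shift [ 0.0434 -0.0813 -0.0258] rot [-0.0026  0.0482  0.0025]
flip True tcp [0.6139 0.0733 0.1247] shift [ 0.1167 -0.0809  0.0481] rot [-0.0026  0.0482  0.0025]
(array([ 0.28867956,  0.51181171,  2.379935  ,  3.63741783,  0.61065557,
       -1.72975614]), np.float64(1.0044561320423075e-15))
(array([ 0.19607231,  0.55567237,  2.18044356,  3.62913584,  0.45937539,
       -1.82208676]), np.float64(1.6651883183348804e-13))
(array([ 0.19607231,  0.62399536,  2.17755036,  3.57445774,  0.51802401,
       -1.76019069]), np.float64(1.3099122721394979e-15))
(array([ 1.02031144e-03,  6.17048810e-01,  2.21296309e+00,  3.27193655e+00,
        5.27938686e-01, -1.62443966e+00]), np.float64(6.1938002388359e-16))
(array([ 0.03241679,  0.50700907,  2.42595621,  3.29248362,  0.63099733,
       -1.61270307]), np.float64(5.4192891611931745e-12))
```

Request:
play_rows:
  series:
    - [-1,0.043,0,-0.026,0,0.024,0]
    - [-1,0.043,-0.04,-0.026,0,0.048,0]
    - [-1,0.043,-0.081,-0.026,0,0.048,0]
    - [-1,0.043,-0.081,-0.026,0,0.048,0]
    - [-1,0.043,-0.081,-0.026,0,0.048,0]

```text
time: 10.95
tcp_pos: [0.5096, 0.0819, 0.1245]
orientation: [2.837, -0.119, 1.262]
force: [-0.8, -0.4, -0.6]
grip_width: 0.0007
```

```bash
python3 - <<'E'
from h import *
where()
move((42,45,108),48)
E
```

```text
t 10.95 tip tray [-62.6  44.6] 107.8 F [-0.8 -0.4 -0.6] w 0.0007 j [ 0.28  0.51  2.39  3.62  0.62 -1.72] x [ 0.667 -0.056  0.743] z [ 0.74  -0.062 -0.67 ]
F tray -0.8 -0.5 -0.6
flip True tcp [0.6139 0.0733 0.1247] shift [ 0.0702 -0.0001  0.0776] rot [-0.0026  0.0008  0.0024]
```

Request:
play_rows:
  series:
    - [-1,0.0175,0,0.0195,0,0,0]
    - [-1,0.035,0,0.039,0,0,0]
    - [-1,0.0525,0,0.058,0,0,0]
    - [-1,0.07,0,0.0776,0,0,0]
    - [-1,0.07,0,0.0776,0,0,0]

```text
time: 11.45
tcp_pos: [0.6166, 0.0694, 0.1248]
orientation: [2.833, -0.127, 1.264]
force: [0.6, -0.4, -0.1]
grip_width: 0.0005
```

```bash
python3 - <<'E'
from h import *
where()
move((42,45,95),48)
g('scene','scene8.png')
a=cv2.imread('pics/scene8.png')
cv2.imwrite('pics/scene8c.png',cv2.resize(a[200:285,250:380],None,fx=6,fy=6,interpolation=cv2.INTER_CUBIC))
E
```

```text
t 11.45 tip tray [45.1 41.3] 108.1 F [ 0.6 -0.4 -0.1] w 0.0005 j [ 0.19  0.55  2.19  3.61  0.46 -1.81] x [ 0.665 -0.06   0.744] z [ 0.741 -0.067 -0.668]
F tray 0.6 -0.4 -0.1
flip True tcp [0.6139 0.0733 0.1117] shift [-0.0118 -0.0037  0.0065] rot [ 0.0021 -0.0017 -0.0017]
```

View pics/scene8c.png

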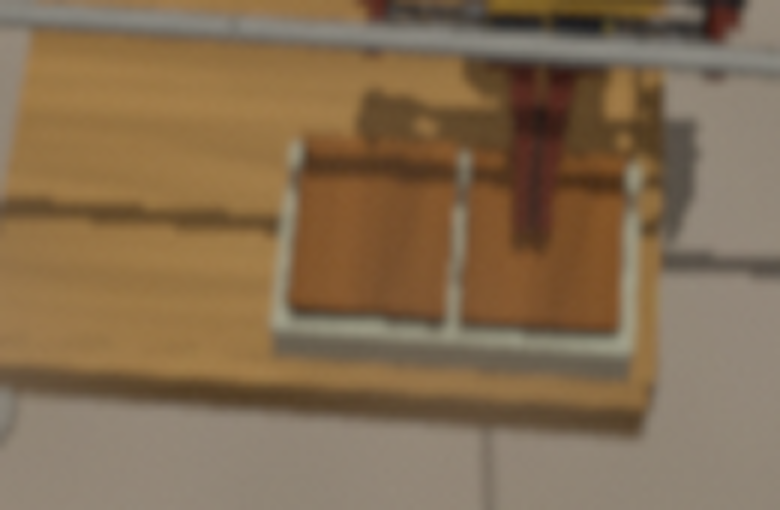

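Request:
play_rows:
  series:
    - [-1,-0.006,0,0.0053,0,0,0]
    - [-1,-0.0089,0,0.008,0,0,0]
    - [-1,-0.0104,0,0.0094,0,0,0]
    - [-1,-0.0119,0,0.0107,0,0,0]
    - [-1,-0.0134,0,0.012,0,0,0]
    - [-1,-0.0149,0,0.0134,0,0,0]

```text
time: 12.1
tcp_pos: [0.6125, 0.0724, 0.1041]
orientation: [2.837, -0.121, 1.261]
force: [-2.2, -3.4, 5.7]
grip_width: 0.0003
```

```bash
python3 - <<'E'
from h import *
where()
E
```

```text
t 12.1 tip tray [40.7 44. ] 87.3 F [-2.2 -3.4  5.7] w 0.0003 j [ 0.19  0.6   2.19  3.58  0.51 -1.77] x [ 0.668 -0.057  0.742] z [ 0.739 -0.064 -0.67 ]
F tray -1.9 -3.6 5.7
```

Request:
play_rows:
  series:
    - [-1,-0.0007,0,0.0007,0,0,0]
    - [-1,-0.0015,0,0.0013,0,0,0]
    - [-1,-0.0022,0,0.002,0,0,0]
    - [-1,-0.003,0,0.0027,0,0,0]
    - [-1,-0.003,0,0.0027,0,0,0]

```text
time: 12.6
tcp_pos: [0.6126, 0.0723, 0.1018]
orientation: [2.834, -0.121, 1.266]
force: [-12.9, -3.9, 22.3]
grip_width: 0.0004
```

```bash
python3 - <<'E'
from h import *
where()
E
```

```text
t 12.6 tip tray [40.9 44. ] 85.1 F [-12.9  -3.9  22.3] w 0.0004 j [ 0.19  0.61  2.19  3.57  0.52 -1.76] x [ 0.665 -0.057  0.745] z [ 0.742 -0.064 -0.667]
F tray -12.5 -5.1 22.3
```

Request:
play_rows:
  series:
    - [-1,0.008,0,-0.007,0,0,0]
    - [-1,0.018,0,-0.016,0,0,0]
    - [-1,0.018,0.02,-0.016,0,0,0]
    - [-1,0.018,0.05,-0.016,0,0,0]
    - [-1,0.018,0.08,-0.016,0,0,0]
    - [-1,0.018,0.08,-0.016,0,0,0]
    - [-1,0.018,0.08,-0.016,0,0,0]

```text
time: 13.3
tcp_pos: [0.6061, -0.0074, 0.1239]
orientation: [2.837, -0.122, 1.259]
force: [0.8, -0.1, -0.2]
grip_width: 0.0002
```

```bash
python3 - <<'E'
from h import *
where()
move((41,-35,95),48)
E
```

```text
t 13.3 tip tray [ 41.3 -36. ] 107.1 F [ 0.8 -0.1 -0.2] w 0.0002 j [-0.    0.54  2.22  3.28  0.46 -1.64] x [ 0.669 -0.058  0.741] z [ 0.739 -0.064 -0.671]
F tray 0.8 0.0 -0.2
flip True tcp [ 0.6059 -0.0063  0.1117] shift [-0.0092 -0.001   0.0079] rot [-0.0005  0.0028  0.0009]
```

Request:
play_rows:
  series:
    - [-1,-0.006,0,0.0053,0,0,0]
    - [-1,-0.0089,0,0.008,0,0,0]
    - [-1,-0.0104,0,0.0094,0,0,0]
    - [-1,-0.0119,0,0.0107,0,0,0]
    - [-1,-0.0134,0,0.012,0,0,0]
    - [-1,-0.0149,0,0.0134,0,0,0]

```text
time: 13.9
tcp_pos: [0.6069, -0.006, 0.1042]
orientation: [2.837, -0.119, 1.262]
force: [-2.5, -1.6, 6.7]
grip_width: 0.0005
```

```bash
python3 - <<'E'
from h import *
where()
E
```

```text
t 13.9 tip tray [ 42.  -34.5] 87.5 F [-2.5 -1.6  6.7] w 0.0005 j [-0.    0.59  2.22  3.27  0.51 -1.63] x [ 0.667 -0.056  0.743] z [ 0.74  -0.062 -0.669]
F tray -2.3 -1.8 6.7
```

Request:
play_rows:
  series:
    - [-1,-0.0007,0,0.0007,0,0,0]
    - [-1,-0.0015,0,0.0013,0,0,0]
    - [-1,-0.0022,0,0.002,0,0,0]
    - [-1,-0.003,0,0.0027,0,0,0]
    - [-1,-0.003,0,0.0027,0,0,0]

```text
time: 14.4
tcp_pos: [0.6071, -0.006, 0.1018]
orientation: [2.834, -0.119, 1.268]
force: [-11.1, -0.2, 21.7]
grip_width: 0.0006
```

```bash
python3 - <<'E'
from h import *
where()
E
```

```text
t 14.4 tip tray [ 42.2 -34.5] 85.1 F [-11.1  -0.2  21.7] w 0.0006 j [-0.    0.6   2.22  3.27  0.53 -1.62] x [ 0.664 -0.056  0.745] z [ 0.743 -0.063 -0.667]
F tray -11.0 -1.1 21.7
```

Same stop height (85.1 mm) and force. Lift and back out.

Request:
play_rows:
  series:
    - [-1,0.008,0,-0.007,0,0,0]
    - [-1,0.018,0,-0.016,0,0,0]
    - [-1,-0.01,0,-0.047,0,0,0]
    - [-1,-0.035,0,-0.075,0,0,0]
    - [-1,-0.06,0,-0.105,0,0,0]
    - [-1,-0.06,0,-0.105,0,0,0]
    - [-1,-0.06,0,-0.105,0,0,0]

```text
time: 15.1
tcp_pos: [0.4887, 0.0038, 0.1257]
orientation: [2.838, -0.119, 1.259]
force: [1.7, 0.8, 0.6]
grip_width: 0.0007
```

```bash
python3 - <<'E'
from h import *
where()
for n,(x0,y0) in (('top',(220,120)),('scene',(250,200))):
    b=g(n,f'{n}9.png'); a=cv2.resize(b[y0:y0+85,x0:x0+130],None,fx=6,fy=6,interpolation=cv2.INTER_CUBIC)
    cv2.imwrite(f'pics/{n}9c.png',a)
    def dr(L,col):
        q=proj(n,T(TRAY,L)); q=((q-[x0,y0]+.5)*6-.5)
        for i in range(len(q)-1): cv2.line(a,tuple(int(v) for v in q[i].round()),tuple(int(v) for v in q[i+1].round()),col,1)
    dr([(90,90,70),(90,-80,70),(-10,-80,70),(-10,90,70),(90,90,70)],(0,255,0))
    for s in (45.5,-35.5): dr([(40+u,s+v,78) for u,v in ((46,38.5),(46,-38.5),(-46,-38.5),(-46,38.5),(46,38.5))],(255,0,0))
    cv2.imwrite(f'pics/{n}9d.png',a)
E
```

```text
t 15.1 tip tray [-76.6 -35. ] 109.0 F [1.7 0.8 0.6] w 0.0007 j [ 0.03  0.5   2.46  3.29  0.66 -1.61] x [ 0.669 -0.056  0.741] z [ 0.739 -0.062 -0.671]
F tray 1.6 0.9 0.6
```

View pics/top9d.png

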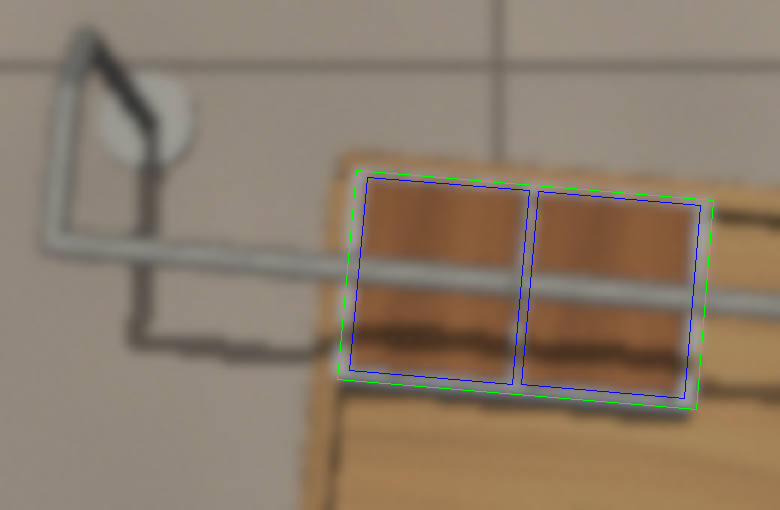

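View pics/scene9d.png

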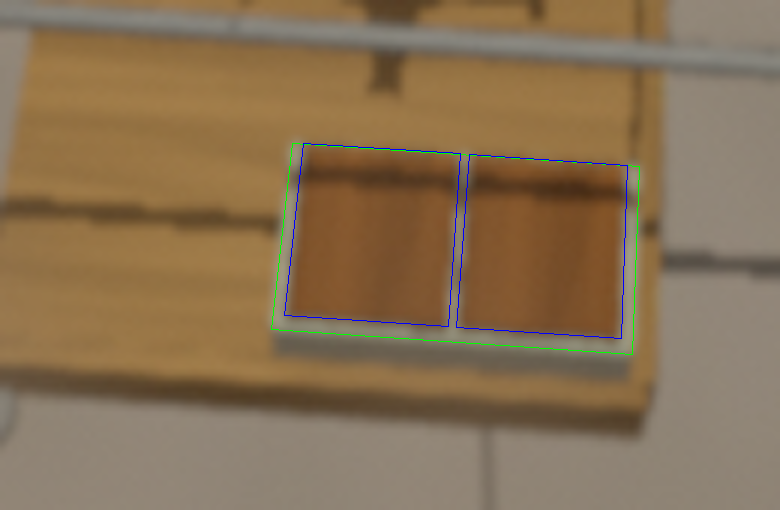

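View pics/scene9c.png

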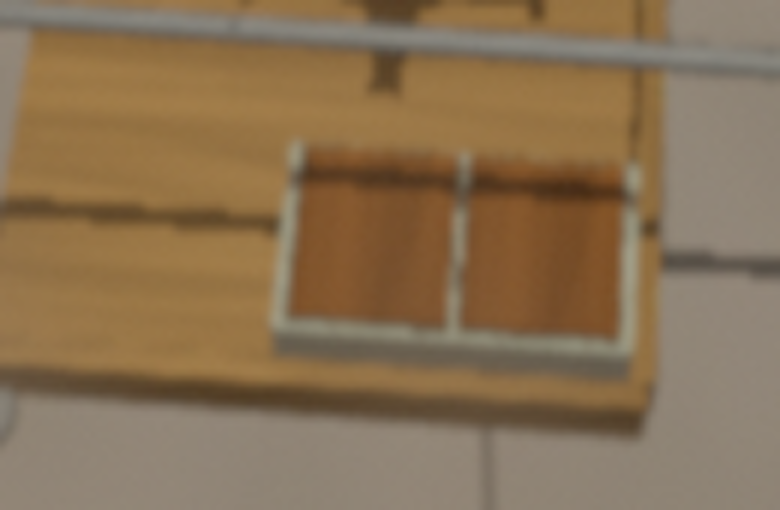

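View pics/scene9.png

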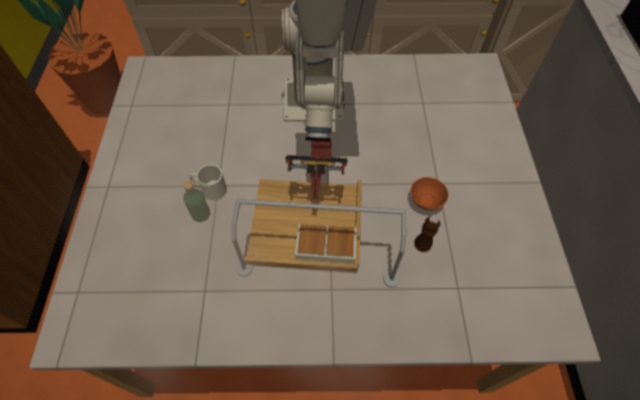

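```bash
python3 -c "
from workcell import manip,get_state
print(get_state()['force'].round(1));print(manip.finish_job())"
```

```text
[ 0.2  0.1 -0.1]
the job is handed in; nothing more can be done
None
```

The salt box is in the fence corner with both lids pressed home, and I handed the job in at about 15 s of the 64 s. `finish_job()` returned no verdict, so the result rests on my own checks below.

- **Moving the box:** I pushed the front face with the fingers open, which squared the box and took it to the back fence. It stalled there at about 11 N. I then pushed the right side with the fingers closed until it stalled on the left fence at about 14 N.
- **Pressing the lids:** With the tool leaning 48° under the rail, each lid reached its stop at about 22 N. That is slightly above the 12 to 20 N you called ample, and well below the wrist limit. The fingertip stopped at the same height on both lids, 85.1 mm.
- **Last look at the box:** The outlines of the box in place and the lids home match both camera images to about 1 to 2 mm. The dark plugs are no longer visible.
- **Surroundings:** In the last wide view, the mill, oil bottle, mug and bowl stand where they started. The arm touches nothing, with the force reading about zero.

No check failed or disagreed. I judged the box's position from the stall forces and the image overlay, not from a fresh measurement of its corner.

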